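# Load the sample chamber and latch its door

## Task

Stand the tall white-capped glass vial upright in the free cup of the bench chamber's pulled-out carrier, slide the carrier fully in, then swing the chamber door shut and press it slowly at its free edge until the sprung latch rides over its keeper and snaps in, so that the door stays shut by itself. Ease off as soon as you feel the snap: never push the door with more than 25 N, nor lean on it with more than 12 N once it has latched, and do not slam it. Leave the other vial standing in its cup and the other things on the table where they are.

Things in the scene. Friction and masses are not known exactly. Their poses are not given: they have to be found in the camera images.
- chamber: white insulated bench chamber fixed to the table, open in front: 200 deep (x) x 260 wide (y) x 136 high, walls 12; a dark hood 26 high stands on the rear 60 mm of its top. Origin: centre of its underside, on the table; its x axis points from front to back, y to the left as seen from the front. Front rim at x = -0.100 in its frame. A soft black seal lines the rim
- door: the chamber's white dished door, 260 wide, 40 deep, z 0.007 to 0.136, with a window. Origin on the hinge line at table height (chamber frame x = -0.101, y = +0.133), axes turning with it, at door angle 0 parallel to the chamber's. Shut, its flat outer face is at chamber x = -0.140, y -0.130 to 0.130. A black thumb slide, 10 proud (y -0.094 to -0.082, z 0.051 to 0.073), moves with the latch bolt
- door_angle (a joint): door angle, rad: 0 = rim square on the chamber, grows as it opens; starts at 1.5 to 1.95, stays where left (light hinge). Over the last 0.055 rad a sprung rubber buffer pushes back, up to 5 N. Latched it rests somewhere from 0.006 to 0.058, with a hard stop 0.005 further in: the keeper sits on slotted screws, up to 6.5 mm further in or out, which can only be felt. Noise about 0.015
- latch (a joint): bevelled brass latch bolt in the grey case inside the door's free edge, m: 0 = out, grows as pressed in. As the door closes, its bevel meets the keeper 0.07 rad before the latched angle and the bolt is driven in 7.5 mm against its spring, the push at the finger plate climbing from 5 N to some 10 to 15 N; then it snaps out to under 0.001 and the push drops to a few N
- door_push (a point): centre of the brushed-metal finger plate (46 wide, 44 high) on the door's flat outer face by its free edge, the place to push: 0.105 m above the table, 31 mm below the door's top, 30 mm from its free edge. In the door's own frame (axes as the chamber's when shut) it lies at x = -0.039, y = -0.233 from the hinge line
- door_hinge (a point): point on the door's vertical hinge line, 0.105 m above the table, level with the finger plate. The door shuts by turning counter-clockwise about it, seen from above
- carrier (a joint): blue pull-out carrier, m: 0 = fully in (hard stop), 0.120 = fully out, where it starts. It slides along the chamber's x axis on runners with about 1.5 N of friction and stays where it is left. Until it is in, the door cannot shut
- carrier_plate (a point): on the outward face of the carrier's upright aluminium pull plate (44 wide, 4 thick, top edge 0.101 m above the table), 11 mm below its top edge, centred; pushed here along the chamber's x axis the carrier slides in. Fully in, this face stands 20 mm in front of the chamber's front rim, clear of its top
- cup_right (a point): floor centre of the free cup, the right-hand one as seen from the front: round, 50 in diameter, 16 deep, floor 0.024 m above the table, mouth bevelled 2 mm; 62 mm behind the pull plate's face and 42 mm to the right of its centre
- cup_left (a point): floor centre of the left-hand cup, 84 mm to the left of the free one, of the same size; the short vial stands in it
- vial_tall: the vial to load: clear glass, milky contents, white cap, 85 high; glass body 46 in diameter up to 60, cap 39 in diameter from 60 to 85; about 60 g. Stands on the table at one of three places to the right of the chamber. Origin: centre of its underside, z up
- vial_short: like the tall vial but 68 high (body 44 in diameter up to 46, cap 36), already standing in the left-hand cup. Origin: centre of its underside, z up
- small_flask: bystander: polished aluminium flask, 41 in diameter, 106 high, at another of the three places; origin: centre of its underside
- amber_jar: bystander: small amber jar with cream lid, 54 in diameter, 32 high, at another of the three places; origin: centre of its underside
- white_cap: bystander: loose white bottle cap, 33 in diameter, 20 high, on the table; origin: centre of its underside
- red_lid: bystander: red jar lid, 56 in diameter, 13 high, on the table; origin: centre of its underside
Mind the look-alikes: they are no part of the job. Leave any turquoise look-alike of the vial_tall alone. What is shaped like the vial_short but pink is not meant.

How it is judged:
By the outcome, as a careful person would: the job done as asked, in the order asked, and still so for the second after the job is handed in, with the robot touching nothing.
It also fails if it takes over 72 s, if anything falls off the work surface, if the arm or the gripper's body presses on something with over 40 N, if the wrist force passes 120 N, or if a joint passes its speed limit or range.

## Robot

A 6-joint arm with a two-finger parallel gripper is mounted at the origin on a cart in front of the work surface, level with it; the furniture and walls round the work are solid. World frame = base frame: x ahead of the robot, y to its left, z up, the work surface at z = 0. Lengths are in m, angles in rad, forces in N, time in s.
With the tool pointing down it reaches from about 0.3 to 0.825 m from the base axis. Payload 5.4 kg.
Tool frame: the origin (TCP) lies at the very end of the fingers, on their centre line; the grasp point (between the pads) lies 19 mm behind it; z points along the fingers, x is the direction in which the jaws open and shut, and the axes are right-handed (so a half turn about z gives the same grasp; the last joint's range is limited). The gripper opens to 92 mm and grips with 3 to 60 N. Pads are 20 mm wide; open, the fingers measure 128 mm over their backs; the gripper's body (75 mm by 189 mm) begins 69 mm behind the grasp point.
Start: joints at [-1.537, 0.158, 1.597, -0, 1.386, -0.21], TCP at [0.139, -0.558, 0.215] pointing down, gripper open.
Joint ranges: [-2.91, 2.91], [-0.94, 2.29], [0.18, 2.7], [-1.29, 4.43], [0.17, 2.64], [-3, 3]. Speed limits (rad/s): [2.57, 2.57, 3.14, 3.14, 3.14, 3.14].

## Interface

Orientations are given as a rotation vector (axis times angle).
In Python, from workcell import bot gives the robot as it stands. Calls block until the motion is done:
- bot.goto(position, orientation): joint-space move of the TCP to a pose.
- bot.line_to(position, rot=None, max_speed=0.15): straight line of the TCP; rot=None keeps the orientation; max_speed is the mean speed in m/s.
- bot.set_joints(angles): joint-space move.
- bot.set_gripper(opening, newtons=None): opening from 0.0 (shut) to 1.0 (fully open); newtons is the grip in N (None keeps the last); returns when the fingers have stopped.
- bot.hold(seconds).
- bot.inverse_kinematics(position, orientation): joint angles nearest the present ones, or None.
- bot.read_camera(name): name is "side" or "top"; returns a dict with "pixels" (420x560x3 uint8, blue, green, red), "fx", "fy", "cx", "cy" (pixels), "R" (3x3) and "t" (3): a world point X has camera coordinates R X + t. Camera axes: x right, y down, z forward; pixel columns grow to the right and rows downward; lengths in m; the calibration is good to about 2 mm. A picture is of the moment at which its call begins. There is no depth.
A pose or a line that the arm cannot do raises bot.MotionError and nothing moves.
- bot.job_done(): hands the job in, once; it reports no verdict.
Readings, each from a call of its own:
- bot.current_clock(): time.
- bot.current_joints(): joint angles.
- bot.current_joint_vel(): joint speeds.
- bot.current_effort(): joint torques, N m.
- bot.current_ee_pos(): TCP position.
- bot.current_tool_rot(): TCP orientation.
- bot.current_contact_force(): force on the tool from outside, world axes, zero at the start.
- bot.current_ft_torque(): the same for the moment, N m.
- bot.current_opening(): opening from 0.0 (shut) to 1.0 (fully open).
Only numpy, scipy, OpenCV 4.12 (cv2) and the standard library are available. Lean on these libraries where they do the work, as an engineer would, in place of code of your own. Each camera call takes 0.05 s, during which the arm holds its last target.

## Working session

There is one attempt and no reset: what is moved stays moved. The work goes in short steps, each a Python script; the robot and the scene stay as the last script left them, time stands still between calls to the robot, and variables do not carry over. Pictures are saved under pics/ and viewed, and the job is handed in when it is done.

```bash
ls; mkdir -p pics; python3 - <<'E'
from workcell import bot
import cv2
for n in ("side","top"):
    c=bot.read_camera(n); cv2.imwrite(f"pics/{n}0.png",c["pixels"])
    print(n,c["fx"],c["cx"],c["cy"],c["R"],c["t"])
print(bot.current_clock(),bot.current_tool_rot(),bot.current_joints())
E
```

```text
pics
side 418.2764549328194 279.87902755941076 201.28369053107716 [[ 0.83231372 -0.55415808  0.01275512]
 [-0.43536661 -0.66779222 -0.60374619]
 [ 0.3430886   0.49695309 -0.79707455]] [-0.56562335  0.24892633  0.87761435]
top 520.3568985867597 279.4623603365385 209.13803968622082 [[ 0.02121523 -0.99974544 -0.00767873]
 [-0.99478878 -0.02034269 -0.09990722]
 [ 0.09972558  0.00975827 -0.99496713]] [-0.12336744  0.58280492  1.44972939]
0.1 [-2.47397940e+00  1.93399765e+00  1.81059783e-03] [-1.53709461e+00  1.59024440e-01  1.59811762e+00  3.20447231e-06
  1.38625035e+00 -2.10086323e-01]
```

View pics/side0.png

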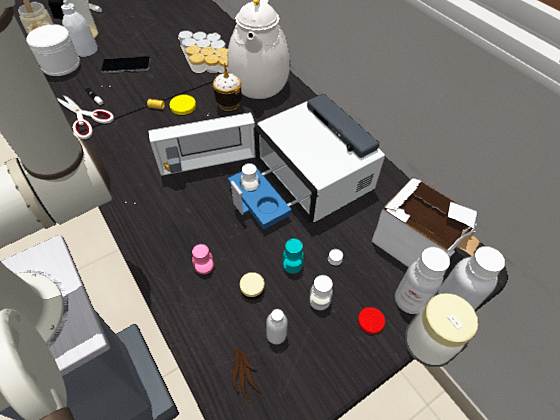

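View pics/top0.png

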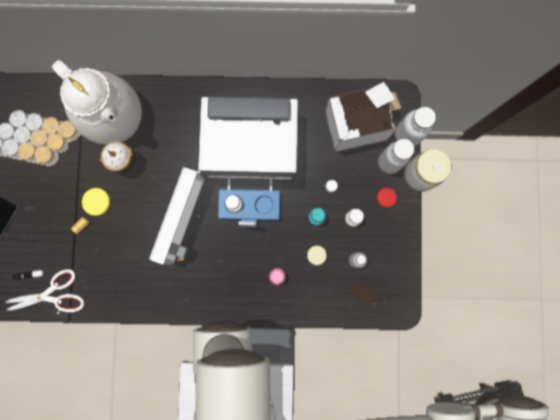

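The side view shows the tall vial at about (320,292), with the flask at (277,326), the jar at (252,285) and the turquoise look-alike at (293,255). The top view shows the tall vial at (354,217), the carrier at (250,205), and the door open from its hinge at about (197,172) to (155,262). Next I'll measure the positions.

```bash
cat > h.py <<'E'
import numpy as np, cv2
from workcell import bot
from scipy.spatial.transform import Rotation as Ro
def cam(n): return bot.read_camera(n)
def onplane(c,uv,z):
    d=c["R"].T@np.array([(uv[0]-c["cx"])/c["fx"],(uv[1]-c["cy"])/c["fy"],1.]); o=-c["R"].T@c["t"]
    return o+d*(z-o[2])/d[2]
def proj(c,X):
    p=c["R"]@np.asarray(X,float)+c["t"]; return np.array([p[0]/p[2]*c["fx"]+c["cx"],p[1]/p[2]*c["fy"]+c["cy"]])
def tri(c1,u1,c2,u2):
    A=[];b=[]
    for c,u in((c1,u1),(c2,u2)):
        d=c["R"].T@np.array([(u[0]-c["cx"])/c["fx"],(u[1]-c["cy"])/c["fy"],1.]);d/=np.linalg.norm(d);o=-c["R"].T@c["t"]
        P=np.eye(3)-np.outer(d,d);A.append(P);b.append(P@o)
    return np.linalg.lstsq(np.vstack(A),np.hstack(b),rcond=None)[0]
def blob(m,minA=20):
    n,l,s,ce=cv2.connectedComponentsWithStats(m.astype(np.uint8))
    return [(ce[i].round(1),s[i].tolist(),l==i) for i in range(1,n) if s[i][4]>=minA]
E
python3 - <<'E'
from h import *
cs=cam("side");ct=cam("top")
for n,c,(x0,y0,x1,y1) in (("t1",ct,(140,80,310,280)),("t2",ct,(260,160,420,280)),("s1",cs,(140,90,400,230)),("s2",cs,(180,220,400,360))):
    im=c["pixels"][y0:y1,x0:x1]; k=min(800/(x1-x0),600/(y1-y0)); k=int(k); print(n,k,x0,y0)
    cv2.imwrite(f"pics/{n}.png",cv2.resize(im,None,fx=k,fy=k,interpolation=cv2.INTER_CUBIC))
for n,c in (("side",cs),("top",ct)):
    hsv=cv2.cvtColor(c["pixels"],cv2.COLOR_BGR2HSV)
    print(n,"blue",[b[:2] for b in blob((hsv[...,0]>98)&(hsv[...,0]<120)&(hsv[...,1]>120)&(hsv[...,2]>60),50)])
    print("white",[b[:2] for b in blob((hsv[...,1]<40)&(hsv[...,2]>170),40)])
E
```

```text
t1 3 140 80
t2 5 260 160
s1 3 140 90
s2 3 180 220
side blue [(array([262.5, 201.4]), [228, 168, 64, 61, 1637])]
white [(array([255.1,  33.6]), [228, 0, 59, 68, 2085]), (array([489.3,  42.5]), [417, 0, 143, 86, 271]), (array([509.2,  29. ]), [447, 0, 113, 65, 1457]), (array([543.6,   7.7]), [521, 0, 39, 20, 272]), (array([67.5,  6.2]), [61, 3, 13, 7, 61]), (array([53.9, 31.2]), [26, 11, 59, 36, 1019]), (array([199.7,  42.8]), [178, 31, 47, 42, 632]), (array([226.2,  81.6]), [215, 73, 24, 17, 280]), (array([ 84.6, 133.4]), [58, 96, 55, 84, 694]), (array([313.1, 146.3]), [258, 102, 127, 88, 4620]), (array([199.8, 126.8]), [148, 113, 106, 29, 1175]), (array([ 10. , 181.5]), [0, 132, 29, 88, 1511]), (array([215.8, 158.8]), [181, 149, 72, 21, 628]), (array([ 26.8, 172.2]), [20, 163, 19, 17, 40]), (array([248.5, 168.7]), [242, 164, 14, 11, 126]), (array([249.6, 183.9]), [241, 175, 17, 16, 139]), (array([402.1, 199.8]), [385, 178, 36, 44, 549]), (array([235.9, 187. ]), [231, 181, 11, 13, 48]), (array([462.4, 214.4]), [448, 202, 29, 30, 462]), (array([ 96.1, 286.5]), [0, 207, 204, 213, 11200]
[... 1154 characters left out ...]
4, 46607]), (array([401.1, 149.3]), [387, 139, 27, 24, 396]), (array([114.8, 155.5]), [103, 143, 25, 25, 449]), (array([431.5, 163.9]), [421, 154, 24, 19, 255]), (array([331.2, 185.2]), [326, 180, 11, 11, 98]), (array([232.8, 202.9]), [225, 195, 16, 16, 203]), (array([354.2, 216.7]), [346, 209, 17, 17, 212]), (array([246.2, 222.9]), [239, 221, 16, 4, 46]), (array([359.5, 259.3]), [354, 254, 12, 11, 101]), (array([ 36.9, 273.2]), [33, 271, 9, 6, 46]), (array([ 48.1, 295.5]), [8, 270, 75, 42, 789]), (array([118.6, 374.4]), [0, 322, 262, 98, 22604]), (array([237.3, 334. ]), [229, 332, 15, 5, 52]), (array([487.6, 411. ]), [480, 406, 17, 13, 141]), (array([451.4, 416.6]), [431, 413, 42, 7, 224])]
```

View pics/t1.png

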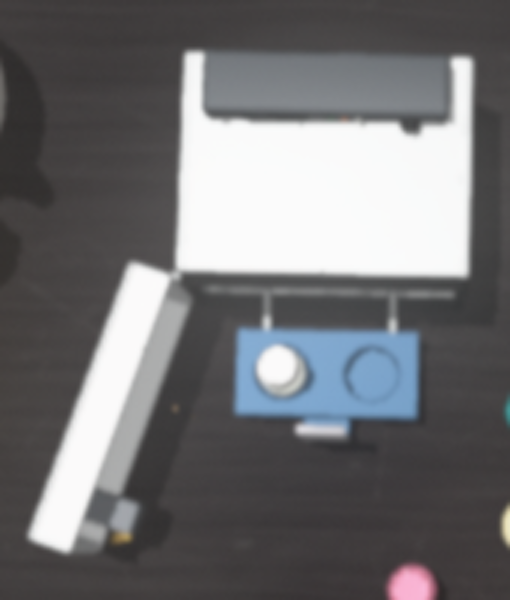

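View pics/s1.png

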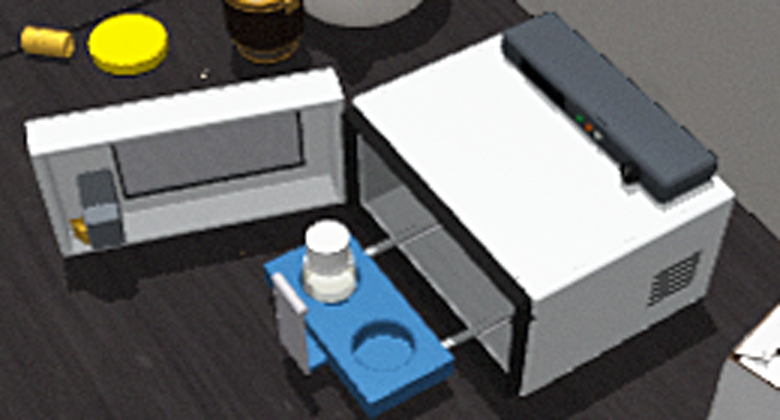

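View pics/s2.png

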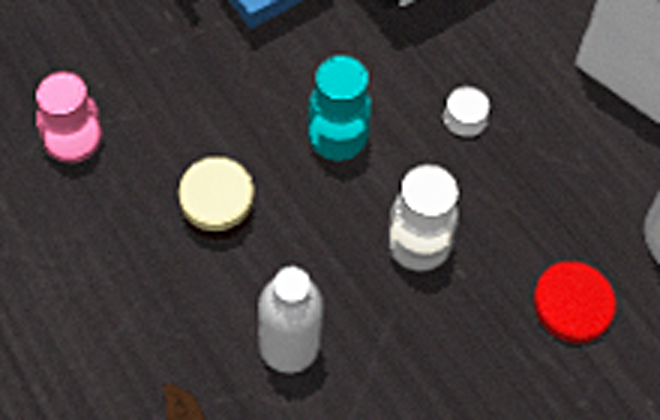

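View pics/t2.png

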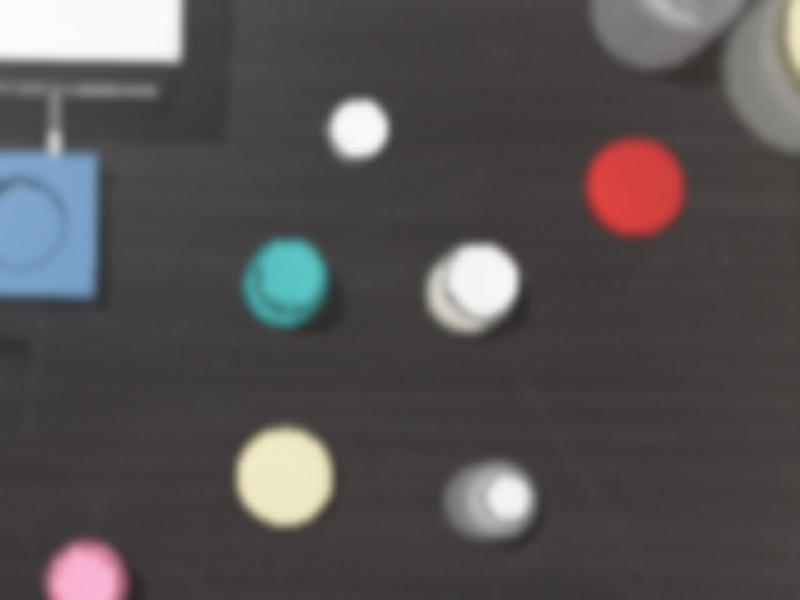

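The crops show the chamber roof, the carrier with its free cup at t1 (372,374), the door standing about 70° open past its hinge, and the vial's cap at t2 (483,280).

```bash
python3 - <<'E'
from h import *
ct=cam("top");cs=cam("side")
t=lambda x,y:(x/3+140-.33,y/3+80-.33)
s=lambda x,y:(x/3+140-.33,y/3+90-.33)
P=lambda n,p,z,c=ct:print(n,onplane(c,p,z)[:2].round(4))
for n,p in dict(FL=(177,270),FR=(469,277),BL=(185,52),BR=(472,57)).items(): P(n,t(*p),.136)
for p in [(236,329),(418,333),(417,418),(234,414)]: P("deck",t(*p),.04)
P("cup",t(372,374),.04); P("plate",t(297,429),.101);P("plate",t(349,430),.101)
for p in [(131,262),(29,540),(68,552)]: P("door",t(*p),.136)
for n,p in dict(doorhinge=(340,70),doorfree=(27,122),dfin=(40,155),FL=(357,101),FR=(530,295)).items(): P("side "+n,s(*p),.136,cs)
for n,p in dict(a=(268,265),b=(368,405),c=(452,358)).items(): P("side deck",s(*p),.04,cs)
P("side cup",s(384,344),.04,cs); P("side plateTL",s(276,274),.101,cs); P("side plateTR",s(306,309),.101,cs)
for n,u,v,z in (("tall",(354.2,216.7),(322.7,283.),.085),("short",(232.8,202.9),(248.5,168.7),.092),):
    P(n,u,z);P(n+" side",v,z,cs);print(tri(ct,u,cs,v))
P("flask",(361,259.5),.106);P("jar",(317,255),.032); P("cap",(331.2,185.2),.02); P("turq top",(318.2,215),.085)
P("turq s",(293,244),.085,cs); P("flask s",(277,313),.106,cs)
E
```

```text
FL [0.6755 0.1046]
FR [ 0.6744 -0.154 ]
BL [0.8739 0.1047]
BR [ 0.8741 -0.1531]
deck [0.6369 0.063 ]
deck [ 0.6366 -0.1089]
deck [ 0.5562 -0.1097]
deck [0.5564 0.0622]
cup [ 0.5968 -0.0665]
plate [ 0.5391 -0.0027]
plate [ 0.5392 -0.0495]
door [0.6819 0.1457]
door [0.4348 0.225 ]
door [0.4252 0.1905]
side doorhinge [0.6883 0.1409]
side doorfree [0.4389 0.2258]
side dfin [0.4325 0.1844]
side FL [0.68   0.1001]
side FR [ 0.6767 -0.1472]
side deck [0.5622 0.0591]
side deck [ 0.557  -0.1088]
side deck [ 0.6379 -0.1073]
side cup [ 0.5996 -0.0655]
side plateTL [ 5.417e-01 -4.000e-04]
side plateTR [ 0.5436 -0.0433]
tall [ 0.5631 -0.3159]
tall side [ 0.5681 -0.3216]
[ 0.56656081 -0.31838785  0.08038363]
short [0.5934 0.0156]
short side [0.5985 0.0182]
[0.5943867  0.01432869 0.09778877]
flask [ 0.4472 -0.3319]
jar [ 0.4577 -0.2194]
cap [ 0.6582 -0.2581]
turq top [ 0.5657 -0.2177]
turq s [ 0.5701 -0.2133]
flask s [ 0.4513 -0.3307]
```

```bash
cat >> h.py <<'E'
def down(yaw):
    c,s=np.cos(yaw),np.sin(yaw)
    return Ro.from_matrix(np.array([[c,s,0],[s,-c,0],[0,0,-1.]])).as_rotvec()
def st(m=""):
    print(m,"t",round(bot.current_clock(),2),"p",np.round(bot.current_ee_pos(),4),"F",np.round(bot.current_contact_force(),2),"op",round(bot.current_opening()*92,1))
E
python3 - <<'E'
from h import *
for p,y in (([.5655,-.3185,.15],0),([.5655,-.3185,.15],-1.571),([.5655,-.3185,.023],-1.571),([.5985,-.066,.2],-1.571),([.5985,-.066,.047],-1.571),([.51,-.0245,.08],-1.571),([.47,.27,.09],-1.571-1.88),([.47,.27,.09],-1.571+1.26),([.626,-.124,.09],-1.571),([.626,-.124,.09],1.571)):
    for yy in (y,y+np.pi):
        q=bot.inverse_kinematics(p,down(yy)); print(p,round(yy,2),None if q is None else np.round(q,2))
E
```

```text
[0.5655, -0.3185, 0.15] 0 [-0.7   0.4   1.44 -0.    1.31 -0.7 ]
[0.5655, -0.3185, 0.15] 3.14 [-0.7   0.4   1.44  0.    1.31  2.44]
[0.5655, -0.3185, 0.15] -1.57 [-0.7   0.4   1.44  0.    1.31  0.87]
[0.5655, -0.3185, 0.15] 1.57 [-0.7   0.4   1.44 -0.    1.31 -2.27]
[0.5655, -0.3185, 0.023] -1.57 [-0.7   0.54  1.51  0.    1.09  0.87]
[0.5655, -0.3185, 0.023] 1.57 [-0.7   0.54  1.51 -0.    1.09 -2.27]
[0.5985, -0.066, 0.2] -1.57 [-0.31  0.24  1.53  0.    1.37  1.26]
[0.5985, -0.066, 0.2] 1.57 [-0.31  0.24  1.53 -0.    1.37 -1.88]
[0.5985, -0.066, 0.047] -1.57 [-0.31  0.41  1.65  0.    1.09  1.26]
[0.5985, -0.066, 0.047] 1.57 [-0.31  0.41  1.65 -0.    1.09 -1.88]
[0.51, -0.0245, 0.08] -1.57 [-0.29  0.14  1.9   0.    1.1   1.29]
[0.51, -0.0245, 0.08] 1.57 [-0.29  0.14  1.9  -0.    1.1  -1.86]
[0.47, 0.27, 0.09] -3.45 [ 0.3   0.21  1.8  -0.    1.13 -2.53]
[0.47, 0.27, 0.09] -0.31 [ 0.3   0.21  1.8  -0.    1.13  0.61]
[0.47, 0.27, 0.09] -0.31 [ 0.3   0.21  1.8  -0.    1.13  0.61]
[0.47, 0.27, 0.09] 2.83 [ 0.3   0.21  1.8  -0.    1.13 -2.53]
[0.626, -0.124, 0.09] -1.57 [-0.38  0.43  1.52  0.    1.19  1.19]
[0.626, -0.124, 0.09] 1.57 [-0.38  0.43  1.52 -0.    1.19 -1.96]
[0.626, -0.124, 0.09] 1.57 [-0.38  0.43  1.52  0.    1.19 -1.96]
[0.626, -0.124, 0.09] 4.71 [-0.38  0.43  1.52  0.    1.19  1.19]
```

```bash
python3 - <<'E'
from h import *
v=[.5655,-.3185]
bot.set_gripper(.76,3)
bot.goto(v+[.12],down(0)); st()
bot.line_to(v+[.023]); st()
bot.set_gripper(0.,3); st("gripx")
E
```

```text
t 2.62 p [ 0.565  -0.3197  0.1204] F [-0.27 -0.07  0.01] op 69.8
 t 3.42 p [ 0.5661 -0.3192  0.0241] F [-0.47 -0.48  0.02] op 69.9
gripx t 3.9 p [ 0.566  -0.3188  0.0238] F [ 0.39 -0.77  2.75] op 45.7
```

```bash
python3 - <<'E'
from h import *
v=[.5655,-.3185]
bot.set_gripper(.76,3)
bot.goto(v+[.024],down(-np.pi/2)); st()
bot.set_gripper(0.,3); st("gripy")
c=cam("top");cv2.imwrite("pics/t3.png",cv2.resize(c["pixels"][150:290,200:420],None,fx=3,fy=3))
bot.set_gripper(0.,12)
bot.line_to(v+[.10]); st("lift")
bot.goto([.5985,-.066,.14],down(-np.pi/2)); st("above")
for n in ("top","side"):
    c=cam(n);cv2.imwrite(f"pics/{n}4.png",cv2.resize(c["pixels"][150:260,180:380],None,fx=4,fy=4,interpolation=cv2.INTER_CUBIC))
E
```

```text
t 5.83 p [ 0.5655 -0.3185  0.024 ] F [-0.01 -0.09 -0.16] op 69.9
gripy t 6.32 p [ 0.5655 -0.3186  0.0241] F [-0.13  0.19 -0.03] op 46.0
lift t 7.24 p [ 0.5649 -0.318   0.0991] F [-0.83 -0.59 -0.76] op 45.7
above t 8.25 p [ 0.5983 -0.0671  0.1394] F [-0.03 -0.12 -1.56] op 45.7
```

View pics/top4.png

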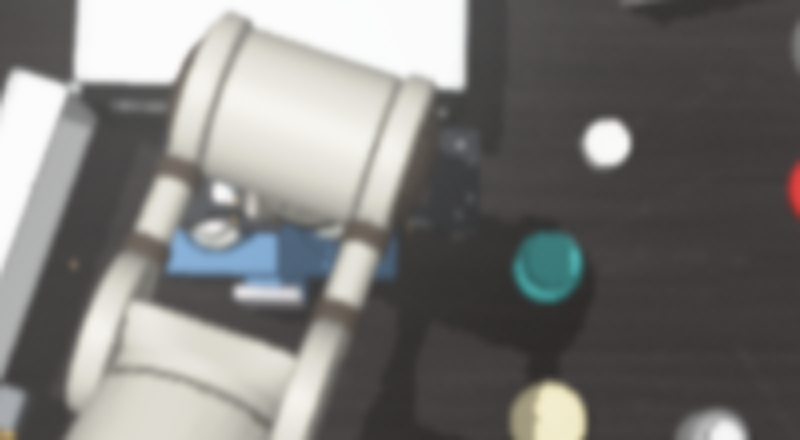

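View pics/side4.png

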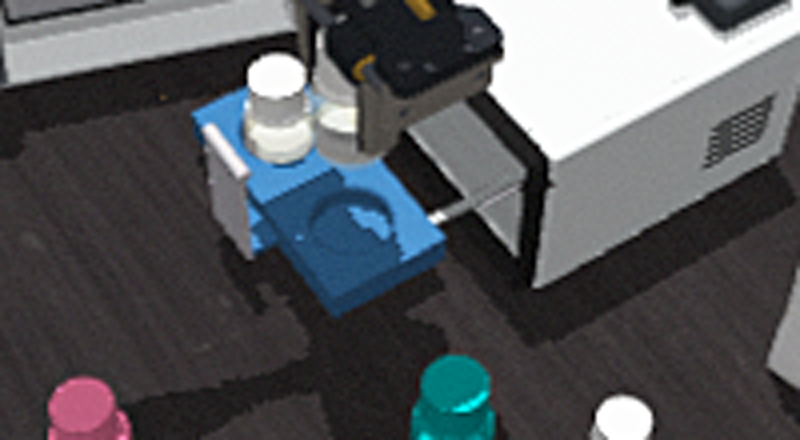

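The side view shows the vial held upright, with its base at about (350,155), above and beyond the empty cup at (350,220). Averaging the two views puts the cup at about (0.598, -0.066), so I'll lower under force watch.

```bash
python3 - <<'E'
from h import *
x,y=.5978,-.0662
bot.line_to([x,y,.075]); bot.hold(.3); st("pre"); F0=np.array(bot.current_contact_force())
z=.066
while z>.0475:
    bot.line_to([x,y,z],max_speed=.03)
    F=np.array(bot.current_contact_force())-F0
    st(f"{z:.4f} {F.round(2)}")
    if F[2]>4 or np.hypot(F[0],F[1])>4: print("contact");break
    z-=.003
E
```

```text
pre t 9.23 p [ 0.5985 -0.0664  0.0761] F [-0.03  0.05 -0.54] op 45.5
0.0660 [-1.05 -0.55 -0.57] t 9.68 p [ 0.5975 -0.0661  0.0656] F [-1.08 -0.51 -1.11] op 45.5
0.0630 [-0.04 -0.43  0.08] t 9.93 p [ 0.5976 -0.0662  0.0628] F [-0.07 -0.38 -0.46] op 45.5
0.0600 [-0.06  0.36 -0.72] t 10.18 p [ 0.5976 -0.0661  0.0597] F [-0.08  0.4  -1.26] op 45.6
0.0570 [ 0.02 -0.5   0.2 ] t 10.43 p [ 0.5976 -0.0662  0.0567] F [-0.01 -0.45 -0.34] op 45.7
0.0540 [ 0.22  0.01 -0.55] t 10.68 p [ 0.5976 -0.0661  0.0537] F [ 0.19  0.05 -1.09] op 45.7
0.0510 [ 0.5  -0.21 -0.17] t 10.93 p [ 0.5976 -0.0662  0.0507] F [ 0.48 -0.16 -0.7 ] op 45.5
0.0480 [-0.48 -0.01  0.7 ] t 11.18 p [ 0.5979 -0.0662  0.048 ] F [-0.5   0.04  0.17] op 45.5
```

```bash
python3 - <<'E'
from h import *
bot.line_to([.5978,-.0662,.0475],max_speed=.03)
bot.set_gripper(.63,3); st("rel")
bot.line_to([.5978,-.0662,.14]); st()
bot.goto([.495,-.0245,.17],down(-np.pi/2)); 
bot.set_gripper(0,20); st()
for n in ("top","side"):
    c=cam(n);cv2.imwrite(f"pics/{n}5.png",cv2.resize(c["pixels"][150:260,180:380],None,fx=4,fy=4,interpolation=cv2.INTER_CUBIC))
E
```

```text
rel t 11.82 p [ 0.5976 -0.0662  0.0472] F [-0.58 -0.97  0.17] op 57.9
 t 12.58 p [ 0.5971 -0.066   0.1389] F [0.47 0.55 0.48] op 57.7
 t 14.04 p [ 0.495  -0.0245  0.1701] F [0.08 0.11 0.6 ] op 0.5
```

View pics/side5.png

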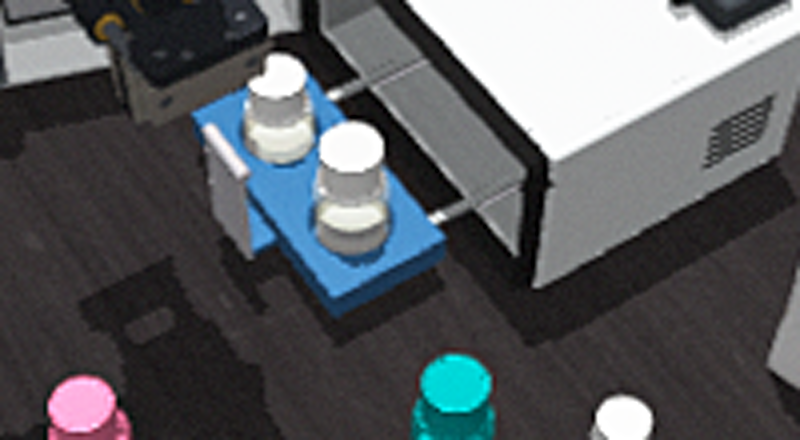

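The tall vial stands upright in the free cup at about (350,245), next to the short one. Next I'll push the carrier in.

```bash
python3 - <<'E'
from h import *
y=-.0245;z=.082
bot.line_to([.495,y,z]); bot.hold(.2); F0=np.array(bot.current_contact_force()); st("down")
bot.line_to([.525,y,z],max_speed=.04); st()
bot.line_to([.60,y,z],max_speed=.05); st()
bot.line_to([.635,y,z],max_speed=.05); st()
x=.635
while x<.668:
    x+=.0015
    bot.line_to([x,y,z],max_speed=.02)
    F=np.array(bot.current_contact_force())-F0
    print(round(x,4),F.round(1),np.round(bot.current_ee_pos()[0],4))
    if F[0]<-7: print("stop");break
st()
E
```

```text
down t 15.07 p [ 0.4959 -0.0248  0.0832] F [ 0.09  1.19 -0.76] op 0.4
 t 15.97 p [ 0.5248 -0.0244  0.0818] F [-0.31 -0.03  0.17] op 0.3
 t 17.62 p [ 0.6002 -0.0245  0.0821] F [-0.29 -0.13  0.54] op 0.4
 t 18.48 p [ 0.6352 -0.0245  0.082 ] F [-0.29 -0.74 -0.31] op 0.4
0.6365 [ 0.4 -1.1  0.6] 0.6365
0.638 [-0.8 -1.6  1.6] 0.6379
0.6395 [-0.7 -0.5  0.2] 0.6396
0.641 [-0.3 -1.3  1.1] 0.6411
0.6425 [-0.3 -0.5  0.1] 0.6427
0.644 [-1.4 -1.6 -0.4] 0.6442
0.6455 [-0.6 -0.6 -0.1] 0.6457
0.647 [-4.5 -1.   3.9] 0.6464
0.6485 [-10.8  -3.    6.5] 0.6465
stop
 t 20.73 p [ 0.6465 -0.0245  0.082 ] F [-10.75  -1.8    5.7 ] op 0.6
```

The carrier ran onto its hard stop at about 10 N, with the plate face at 0.6565 where 0.657 was expected. I'll retreat and move behind the door.

```bash
cat >> h.py <<'E'
H=np.array([.6755,.109])
def pp(th,gap,z=.09,lat=0.):
    a=-th;c,s=np.cos(a),np.sin(a)
    l=np.array([-.039-.010-gap,-.233+lat])
    p=H+np.array([c*l[0]-s*l[1],s*l[0]+c*l[1]])
    return [p[0],p[1],z],down(np.pi/2+a)
def fn(th,F): return -(np.cos(th)*F[0]-np.sin(th)*F[1])
E
python3 - <<'E'
from h import *
for th in np.arange(1.88,-.02,-.2):
    p,r=pp(th,.0); q=bot.inverse_kinematics(p,r); print(round(th,2),np.round(p,3),None if q is None else np.round(q,2))
bot.line_to([.50,-.0245,.082]); bot.line_to([.47,-.0245,.2])
p,r=pp(1.88,.04,.2); bot.goto(p,r); st()
for n in ("top","side"):
    c=cam(n);cv2.imwrite(f"pics/{n}6.png",cv2.resize(c["pixels"][80:290,100:380],None,fx=2.8,fy=2.8,interpolation=cv2.INTER_CUBIC))
E
```

```text
1.88 [0.468 0.227 0.09 ] [ 0.22  0.15  1.86 -0.    1.12  0.53]
1.68 [0.449 0.183 0.09 ] [ 0.14  0.06  1.96 -0.    1.12  0.25]
1.48 [0.439 0.137 0.09 ] [ 0.04 -0.    2.03 -0.    1.11 -0.05]
1.28 [0.438 0.089 0.09 ] [-0.07 -0.04  2.06 -0.    1.11 -0.36]
1.08 [0.447 0.042 0.09 ] [-0.18 -0.03  2.06 -0.    1.11 -0.67]
0.88 [ 0.465 -0.002  0.09 ] [-0.26  0.01  2.02 -0.    1.11 -0.96]
0.68 [ 0.491 -0.041  0.09 ] [-0.33  0.08  1.94 -0.    1.12 -1.22]
0.48 [ 0.524 -0.075  0.09 ] [-0.37  0.18  1.84  0.    1.13 -1.46]
0.28 [ 0.564 -0.101  0.09 ] [-0.39  0.28  1.71 -0.    1.15 -1.68]
0.08 [ 0.608 -0.119  0.09 ] [-0.39  0.39  1.57 -0.    1.18 -1.88]
 t 23.94 p [0.4808 0.2638 0.1996] F [1.09 0.3  0.61] op 0.6
```

View pics/side6.png

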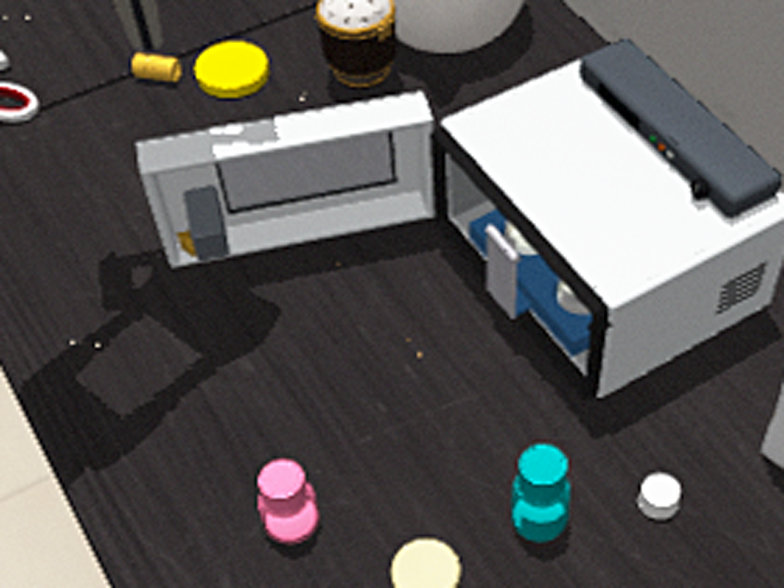

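View pics/top6.png

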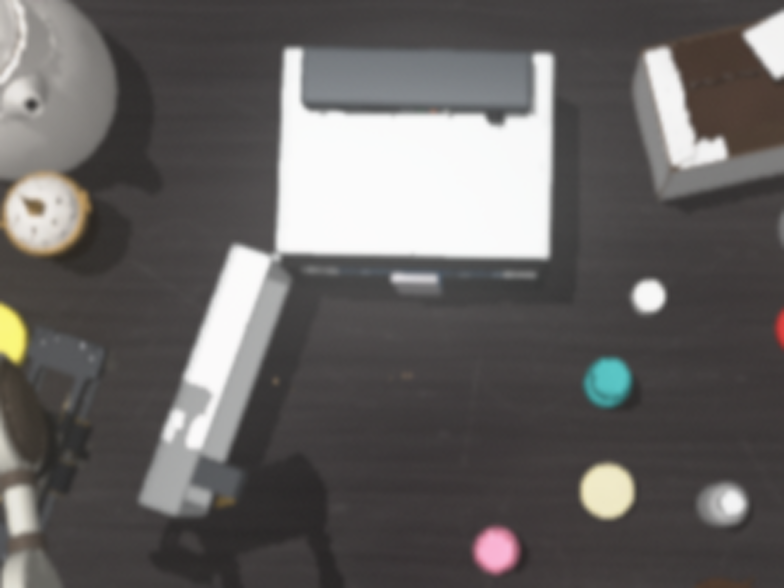

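The side view shows the carrier fully in, with both vials standing inside at about (515,235) and (570,295). The gripper is clear behind the door. Next I'll lower it and swing the door along its arc.

```bash
python3 - <<'E'
from h import *
p,r=pp(1.88,.04); bot.line_to(p,r,.2); bot.hold(.2); F0=np.array(bot.current_contact_force()); st()
th=1.88; p,r=pp(th,.0); bot.line_to(p,r,.06); st("c")
while th>.31:
    th-=.1
    p,r=pp(th,0.); bot.line_to(p,r,max_speed=.09 if th>.5 else .05)
    F=np.array(bot.current_contact_force())-F0
    print(round(th,2),round(fn(th,F),1),F.round(1),round(bot.current_clock(),1))
    if np.linalg.norm(F)>12: print("!");break
c=cam("side");cv2.imwrite("pics/side7.png",cv2.resize(c["pixels"][80:290,100:380],None,fx=2.8,fy=2.8,interpolation=cv2.INTER_CUBIC))
E
```

```text
t 24.94 p [0.4819 0.265  0.0917] F [ 0.98 -0.32 -0.2 ] op 0.8
c t 25.76 p [0.4686 0.2266 0.0901] F [ 0.77  0.03 -0.01] op 0.6
1.78 0.9 [-1.   1.1  0.7] 26.2
1.68 1.1 [-1.1  1.2  0.3] 26.6
1.58 -0.0 [-0.5  0.   0.1] 27.0
1.48 1.1 [-1.   1.1  0. ] 27.4
1.38 1.3 [-1.5  1.   0.5] 27.8
1.28 0.3 [-0.6  0.1  0.9] 28.3
1.18 1.2 [-1.6  0.7 -0.7] 28.7
1.08 0.3 [-1.4 -0.4  0.1] 29.1
0.98 1.5 [-1.7  0.6 -0.8] 29.5
0.88 0.9 [-1.   0.4  1. ] 29.9
0.78 1.7 [-1.3  1.  -0.3] 30.3
0.68 0.3 [-0.3  0.2 -0.6] 30.8
0.58 1.3 [-1.3  0.4 -0. ] 31.2
0.48 0.2 [-0.4 -0.5  0.5] 31.8
0.38 1.0 [-1.   0.3  0.9] 32.4
0.28 1.8 [-1.8  0.   0.1] 33.0
```

View pics/side7.png

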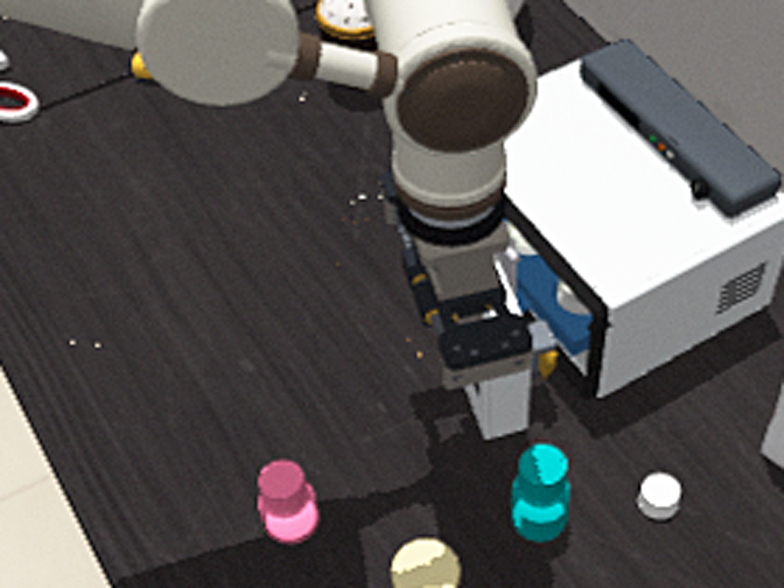

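The door now stands at about 0.28 rad, with the finger on the plate and nothing in the way. Next is the slow press.

```bash
python3 - <<'E'
from h import *
F0=np.array([.4,.2,0])
def F(): return np.mean([bot.current_contact_force() for _ in range(3)],axis=0)-F0
for th in (.2,.15):
    p,r=pp(th,0.); bot.line_to(p,r,max_speed=.03); print(th,round(fn(th,F()),1))
pk=0;done=False;log=[]
while th>-.045:
    th-=.0025
    p,r=pp(th,0.); bot.line_to(p,r,max_speed=.006)
    f=fn(th,F()); pk=max(pk,f); e=bot.current_ee_pos(); log.append((round(th,4),round(f,1),round(e[0],4),round(bot.current_clock(),1)))
    if pk>7.5 and f<pk*.65: done=True;break
    if f>19: break
    if bot.current_clock()>58: break
if done or f>19:
    p,r=pp(th+.012,0.); bot.line_to(p,r,max_speed=.03)
print(done,pk); [print(*l) for l in log[::1]]
st()
E
```

```text
0.2 -0.2
0.15 0.4
True 12.947780320293768
0.1475 0.7 0.5927 34.7
0.145 0.3 0.5934 34.9
0.1425 0.6 0.5939 35.2
0.14 1.0 0.5945 35.4
0.1375 0.2 0.5951 35.7
0.135 0.3 0.5956 35.9
0.1325 -0.0 0.5962 36.2
0.13 0.4 0.5967 36.4
0.1275 0.8 0.5973 36.7
0.125 1.1 0.5979 36.9
0.1225 0.1 0.5984 37.2
0.12 -0.1 0.599 37.4
0.1175 0.6 0.5995 37.7
0.115 0.1 0.6001 37.9
0.1125 -0.0 0.6007 38.2
0.11 0.5 0.6013 38.4
0.1075 -0.3 0.6018 38.7
0.105 0.2 0.6024 38.9
0.1025 0.9 0.603 39.2
0.1 0.5 0.6035 39.4
0.0975 0.9 0.6041 39.7
0.095 -0.1 0.6047 39.9
0.0925 1.8 0.6052 40.2
0.09 0.9 0.6058 40.4
0.0875 0.0 0.6064 40.7
0.085 0.4 0.6069 40.9
0.0825 0.9 0.6075 41.2
0.08 0.4 0.6081 41.4
0.0775 0.9 0.6086 41.7
0.075 2.6 0.6089 41.9
0.0725 4.7 0.6094 42.2
0.07 5.8 0.6097 42.4
0.0675 5.6 0.6102 42.7
0.065 6.4 0.6107 42.9
0.0625 7.0 0.6112 43.2
0.06 7.2 0.6118 43.4
0.0575 7.3 0.6123 43.7
0.055 8.1 0.6128 43.9
0.0525 8.0 0.6133 44.2
0.05 8.3 0.6137 44.4
0.0475 8.1 0.6142 44.7
0.045 9.3 0.6147 44.9
0.0425 9.2 0.6151 45.2
0.04 9.5 0.6156 45.4
0.0375 10.0 0.6161 45.7
0.035 10.8 0.6165 45.9
0.0325 10.6 0.617 46.2
0.03 11.9 0.6175 46.4
0.0275 12.3 0.6179 46.7
0.025 12.5 0.6184 46.9
0.0225 12.8 0.6189 47.2
0.02 12.9 0.6193 47.4
0.0175 7.5 0.6211 47.7
 t 47.93 p [ 0.6181 -0.1222  0.0895] F [-8.01  1.25  3.8 ] op 0.8
```

```bash
python3 - <<'E'
from h import *
for _ in range(3): bot.hold(.1); st()
c=cam("side");cv2.imwrite("pics/side8.png",cv2.resize(c["pixels"][80:290,100:380],None,fx=2.8,fy=2.8,interpolation=cv2.INTER_CUBIC))
E
```

```text
t 48.03 p [ 0.6181 -0.1222  0.0896] F [-7.92  0.8   3.08] op 0.3
 t 48.13 p [ 0.6181 -0.1222  0.0895] F [-8.29  0.89  3.02] op 0.3
 t 48.23 p [ 0.6181 -0.1222  0.0895] F [-8.65  1.1   3.41] op 0.3
```

View pics/side8.png

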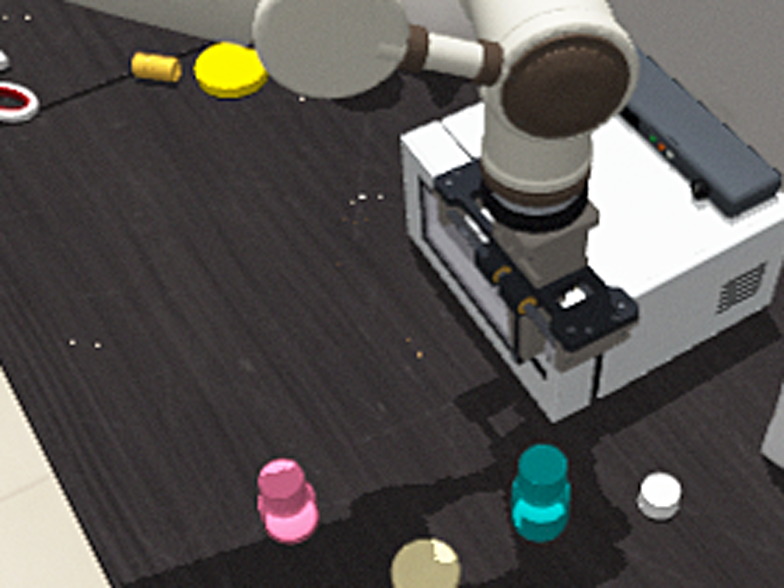

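The door face has followed the tool back out and still pushes with about 8 N, so that force drop was not a full latch. I'll press on slowly and watch for the real snap.

```bash
python3 - <<'E'
from h import *
F0=np.array([.4,.2,0])
def F(): return np.mean([bot.current_contact_force() for _ in range(3)],axis=0)-F0
pk=0;done=False;th=.0295;xp=bot.current_ee_pos()[0];fp=8.
while th>-.06:
    th-=.003
    p,r=pp(th,0.); bot.line_to(p,r,max_speed=.008)
    f=fn(th,F()); pk=max(pk,f); e=bot.current_ee_pos()
    print(round(th,4),"f",round(f,1),"x",round(e[0],4),"cmd",round(p[0],4),round(bot.current_clock(),2))
    if pk>7.5 and f<pk-2.5: done=True;print("drop");break
    if f>19 or bot.current_clock()>60: break
    fp=f
for k in (.004,.004):
    th+=k
    p,r=pp(th,0.); bot.line_to(p,r,max_speed=.02)
    print("back",round(th,4),round(fn(th,F()),1),round(bot.current_ee_pos()[0],4),round(p[0],4))
st()
E
```

```text
0.0265 f 11.6 x 0.6183 cmd 0.6203 48.53
0.0235 f 12.2 x 0.6187 cmd 0.621 48.78
0.0205 f 12.4 x 0.6192 cmd 0.6217 49.03
0.0175 f 6.7 x 0.6211 cmd 0.6224 49.28
drop
back 0.0215 7.9 0.6202 0.6215
back 0.0255 7.9 0.6192 0.6206
 t 49.78 p [ 0.6192 -0.1225  0.0894] F [-7.45  0.35  1.94] op 0.9
```

The same drop happened again at the same place (x 0.6192 to 0.6211), and the push did not go away. That fits the bolt reaching the top of the keeper. First contact at 0.0765 implies latching near 0.0065, so I'll press further with a force cap.

```bash
python3 - <<'E'
from h import *
F0=np.array([.4,.2,0])
def F(): return np.mean([bot.current_contact_force() for _ in range(3)],axis=0)-F0
th=.0255;low=False;pk2=0
while th>-.04:
    th-=.0025
    p,r=pp(th,0.); bot.line_to(p,r,max_speed=.008)
    f=fn(th,F()); e=bot.current_ee_pos()
    print(round(th,4),"f",round(f,1),"x",round(e[0],4),"cmd",round(p[0],4),round(bot.current_clock(),2))
    if e[0]>.6205:
        pk2=max(pk2,f)
        if f<pk2-2 : print("drop2");break
        if f>10.5: print("cap");break
    if f>17 or bot.current_clock()>58: break
for k in (.004,.004):
    th+=k
    p,r=pp(th,0.); bot.line_to(p,r,max_speed=.02)
    print("back",round(th,4),round(fn(th,F()),1),round(bot.current_ee_pos()[0],4),round(p[0],4))
st()
E
```

```text
0.023 f 9.7 x 0.6193 cmd 0.6212 50.03
0.0205 f 11.3 x 0.6195 cmd 0.6217 50.28
0.018 f 6.1 x 0.6212 cmd 0.6223 50.53
0.0155 f 2.0 x 0.6232 cmd 0.6229 50.78
drop2
back 0.0195 1.1 0.6228 0.622
back 0.0235 1.2 0.6212 0.621
 t 51.28 p [ 0.6212 -0.1228  0.0902] F [-0.77  0.08 -0.71] op 0.0
```

The push has now dropped to about 1 N, including at x = 0.6212 where it was 7.5 N before. That is the snap. I'll withdraw and check.

```bash
python3 - <<'E'
from h import *
p,r=pp(.0235,.06); bot.line_to(p,r,max_speed=.06); st()
p,r=pp(.0235,.10,.22); bot.line_to(p,r,max_speed=.2)
bot.goto([.38,-.10,.30],r); st()
for n in ("top","side"):
    c=cam(n);cv2.imwrite(f"pics/{n}9.png",cv2.resize(c["pixels"][80:290,150:430],None,fx=2.8,fy=2.8,interpolation=cv2.INTER_CUBIC))
E
```

```text
t 52.43 p [ 0.5614 -0.1215  0.0901] F [ 0.03 -0.51  0.7 ] op 0.6
 t 53.96 p [ 0.3802 -0.1     0.2988] F [-0.53 -0.9  -0.19] op 0.3
```

View pics/side9.png

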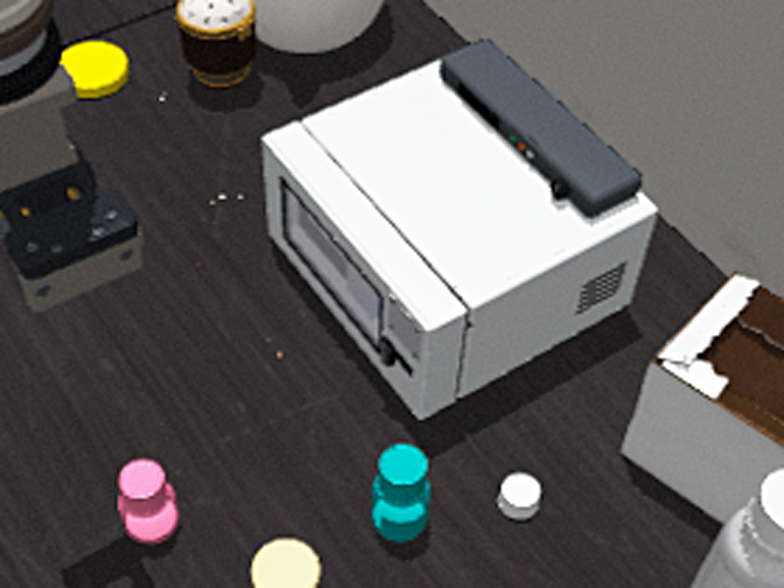

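View pics/top9.png

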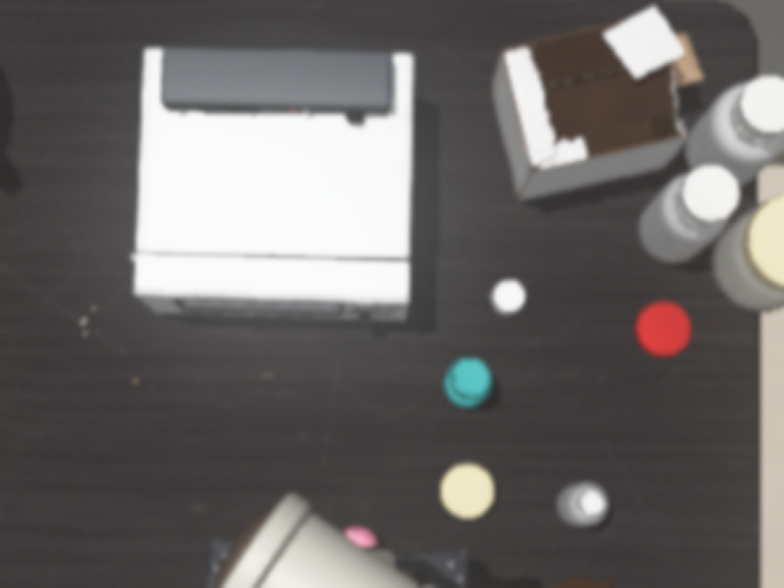

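The door is shut with an even, narrow gap. The thumb slide is at about (388,352) in the side crop. I'll measure the door angle and the slide position.

```bash
python3 - <<'E'
from h import *
cs=cam("side");ct=cam("top")
s=lambda x,y:(x/2.8+150-.3,y/2.8+80-.3)
a=onplane(ct,s(135,294),.136);b=onplane(ct,s(409,303),.136)
c=onplane(ct,s(145,47),.136);d=onplane(ct,s(413,53),.136)
print("top edge",a[:2],b[:2],"yaw",(a-b)[0]/(a-b)[1],"back",(c-d)[0]/(c-d)[1])
a=onplane(cs,s(263,139),.136);b=onplane(cs,s(428,333),.136);print("side",a[:2],b[:2],(a-b)[0]/(a-b)[1])
# predicted free top corner & slide for door angles
for th in (.006,.02,.06,.08):
    R=lambda l:H+Ro.from_euler('z',-th).as_matrix()[:2,:2]@np.array(l)
    P=lambda l,z:((proj(cs,[*R(l),z])-[150,80]+.3)*2.8).round(1)
    print(th,"corner",P([-.039,-.263],.136),"botcorner",P([-.039,-.263],.007),"hingecorner",P([-.039,-.003],.136),"slide",P([-.049,-.2210],.062))
c=cs["pixels"][185:235,265:325];cv2.imwrite("pics/z.png",cv2.resize(c,None,fx=11,fy=11,interpolation=cv2.INTER_CUBIC)); print(bot.current_clock())
E
```

```text
top edge [0.63514104 0.10516609] [ 0.6317653  -0.15417191] yaw 0.013016759197249856 back 0.004229428921239568
side [0.63717853 0.10185022] [ 0.63374561 -0.15471867] 0.013380120110429486
0.006 corner [428.5 331.5] botcorner [420.1 422.4] hingecorner [259.8 136.4] slide [385.2 356.9]
0.02 corner [424.2 333.1] botcorner [416.3 423.9] hingecorner [259.5 136.1] slide [381.6 358. ]
0.06 corner [411.7 337.2] botcorner [405.  427.9] hingecorner [258.5 135.1] slide [371.5 360.7]
0.08 corner [405.4 339.1] botcorner [399.3 429.7] hingecorner [258.1 134.6] slide [366.3 361.9]
54.1583
```

View pics/z.png

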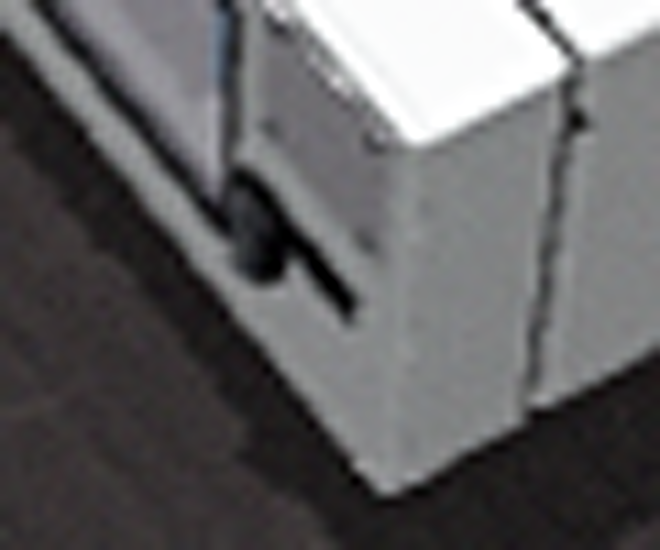

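Both views put the door at about 0.01 rad, and the thumb slide is at its bolt-out position. Unlatched, the measured 8 N would have sprung the door out past 0.055 rad. I'll check that it stays still, then hand in.

```bash
python3 - <<'E'
from h import *
a=cam("side")["pixels"].astype(int); bot.hold(1.); b=cam("side")["pixels"].astype(int)
d=np.abs(a-b)[110:235,230:390]; print("diff max/mean",d.max(),d.mean().round(2)); st()
bot.job_done()
E
```

```text
diff max/mean 14 1.95
 t 55.26 p [ 0.38 -0.1   0.3 ] F [-0.26  0.17  0.18] op 0.9
the job is handed in; nothing more can be done
```

The job is done and handed in at 55.3 s: the tall vial is in the free cup, the carrier is fully in, and the door is shut and, by my checks, latched. No verdict was reported.

- **Vial:** I gripped the tall vial on its body and lowered it into the right-hand cup with no jamming. Pictures showed it upright next to the short vial, both before and after the carrier went in.
- **Carrier:** I slid it in until it met its hard stop at about 11 N. The plate face ended within about 1 mm of where it should be.
- **Door:** I swung it round slowly and pressed the finger plate, with a highest reading of about 13 N.
    - **Early drops:** The first two force drops, from about 13 N to 7 N, were not the latch. The door followed the tool back out with about 8 N, so I went on pressing.
    - **Snap:** The push then fell to about 2 N, stayed near 1 N as I eased off, and I withdrew.
- **Last checks:**
    - **Angle:** Both cameras put the door angle at about 0.01 rad, with roughly 0.01 rad of uncertainty.
    - **Thumb slide:** It showed at about the bolt-out position in a low-resolution view.
    - **Stillness:** The door did not move over a further second, with the arm clear of everything.
    - **Bystanders:** The ones in view were where they started.
    - **Not checked:** I did not pull on the door to test the latch. The vials were not clearly visible once it was shut.

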